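# Change the torch gas over to the second bottle

### The arm

A 6-joint arm with a two-finger parallel gripper is mounted at the origin on a cart in front of the work surface, level with it; the furniture and walls round the work are solid. World frame = base frame: x ahead of the robot, y to its left, z up, the work surface at z = 0. Lengths are in m, angles in degrees, forces in N, time in s.
With the tool pointing down it reaches from about 0.35 to 0.875 m from the base axis. Payload 4.2 kg.
Tool frame: the origin (TCP) lies at the very end of the fingers, on their centre line; the grasp point (between the pads) lies 19 mm behind it (manip.grip_point_offset is the distance from the TCP to the grasp point, in m); z points along the fingers, y is the line along which they close (so a half turn about z gives the same grasp; the last joint's range is limited). The gripper opens to 85 mm and grips with 20 to 120 N. Pads are 22 mm wide; open, the fingers measure 114 mm over their backs; the gripper's body (76 mm by 85 mm) begins 54 mm behind the grasp point. The pads swing forward as they close: fully open they stand 13 mm farther back than shut.
Start: joints at [14.817, 22.042, 0.453, 0, -68.411, -14.817], TCP at [0.625, 0, 0.208] pointing down, gripper open.
Joint ranges: [-179.83, 179.83], [-69.29, 118.12], [-61.27, 80.66], [-181.25, 117.63], [-171.15, -9.14], [-177.46, 177.46]. Speed limits (degrees/s): [159.86, 159.86, 180, 180, 180, 180].

### API

Orientations are given as [roll, pitch, yaw] about the fixed x, y, z axes, in that order (R = Rz(yaw) Ry(pitch) Rx(roll)).
In Python, from station import manip gives the robot as it stands. The module is installed in compiled form; this text tells all that it offers.
- The arm moves only by the tool jog_arm, never from a script. Its arguments are lists of equal length, an entry for each row: "xyz": the shift along the tool's x, y, z in units of 25 mm (1.0 is 25 mm), a list of three; "rotation": the turn, a rotation vector about the tool's x, y, z in units of 10 degrees (1.0 is 10 degrees), a list of three. A call has 1 to 5 rows; each row shifts and turns the commanded pose from where the row before left it, along the tool's axes as they then stand; what a row does not reach is not made up. A row lasts 1/8 s, in which the tool goes at most 62.5 mm and 10.7 degrees, less where a joint would pass 70% of its speed; a pose out of reach is approached as far as the arm can. A call is refused whole if a number of a shift passes 1 or a number of a turn 1, either way. A call with a gripper value outside its range is refused whole. "grip" is the closure, from 0 (fully open) to 1 (shut), set as the call begins (left out, the last holds). The fingers move at their own pace and stop on an object; "grip_force" is the grip in N (left out, the last holds). Time passes only in rows, so rows that do not move let the fingers close. It gives the time, the measured TCP pose, the force, the opening and the grip force at its end, in the units of the state.
- manip.observe(): the state, without advancing time (a new reading comes with each control period).
- manip.get_image(name): name is "scene" or "side" or "wrist"; returns a dict with "pixels" (420x560x3 uint8, red, green, blue), "depth" (420x560 float32, m along the optical axis (not along the pixel's ray), 0 where there is no reading), "mtx" (3x3 intrinsics, pixels), "k1" (the pictures are not rectified: a ray, as slopes to the right and down, at radius r is drawn at 1 + k1 r^2 times it, then the intrinsics apply), "rvec" (rotation vector, rad) and "tvec" (3), from world to camera coordinates, as OpenCV has them. Camera axes: x right, y down, z forward; pixel columns grow to the right and rows downward; lengths in m; the calibration is good to about 2 mm. A picture is of the moment at which its call begins.
- manip.close_job(): hands the job in; it is judged then, once.
The state is a dict: "time": time; "joint_positions": joint angles; "joint_vel": joint speeds; "tau": joint torques, N m; "eef_pos": TCP position; "eef_rot": TCP orientation; "ft_force": force on the tool from outside, world axes, zero at the start; "moment": the same for the moment, N m; "opening": opening from 0.0 (shut) to 1.0 (fully open); "grip_force": force on a finger pad.
Only numpy, scipy, OpenCV 4.12 (cv2) and the standard library are available. Lean on these libraries where they do the work, as an engineer would, in place of code of your own. Each camera call takes 0.05 s, during which the arm holds its last target. There are 200 camera calls.

### The job

Change the torch over from the left gas bottle to the right one: shut the isolator by swinging its lever a quarter turn towards you against its stop; press the winged selector knob down until you just feel it bottom, keep it down while you turn it clockwise from the left inlet pipe to the right one, and let it spring up there; then swing the isolator fully open again. Keep the pressure on the knob gentle (how deep it runs can only be felt), never force the interlock between the two, and leave the other things on the bench where they are.

Things in the scene. Friction and masses are not known exactly. Their poses are not given: they have to be found in the camera images.
- changeover_block: gas changeover block screwed to the bench: dark base plate 124 x 206 mm, aluminium body 104 x 176 mm, top plates 44 mm above the bench. Origin under its centre at bench height; x = its back, y = its left. Two copper inlet pipes at the back beside the selector (left and right bottle), outlet pipe at the left end; a gauge, top 92 mm up, at x = 70, y = 52 mm
- interlock (a point): point between the top plates, 35 mm up, where the two scalloped brass discs meet: the isolator turns about the vertical axis 36 mm to the block's left of it, the selector about the one 36 mm to the right. The selector turns only while the isolator is shut (within 0.1 rad of its stop); the isolator turns only while the selector is fully at one of its two places
- isolator_axis (a point): point on the isolator's vertical turning axis, at the height of isolator_grip; x, y as the block's
- isolator_grip (a point): centre of the isolator's upright black grip: a round post 14 mm thick, free from 62 to 101 mm above the bench, this point at 82 mm, on a flat steel lever (14 mm wide, top at 62 mm) 78 mm from the isolator's axis. Take it from above; being round it may be held without turning the hand. It takes about 3 N to move and stays where it is left
- isolator (a joint): angle of the isolator, rad: 0 = open, lever in line with the outlet pipe (block +y); grows anticlockwise seen from above to 1.571 = shut, lever towards the robot (block -x). Firm stops at both ends
- selector_grip (a point): centre of the selector's black wing, on the selector's axis, 86 mm above the bench when up; wing 46 mm long (51 with its pointed nose), 13 mm wide, 57 to 94 mm above the bench; below it a round skirt (radius 20, top 57 mm) that moves with it and a fixed brass collar (radius 27, top 51 mm). x = along the wing to its nose (white line on top), y = across, z = up
- selector (a joint): angle of the selector, rad: 0 = nose towards the left inlet pipe (0.65 rad left of the block's x); grows clockwise seen from above to 1.3 = nose towards the right inlet pipe (0.65 rad right of the block's x). Firm stops at both ends; turns about the block's z, with some 0.06 N m
- selector_knob (a joint): how far the knob is pressed down, m; 0 = up, latched. Spring 4 N at the top, 7 N at the deepest. The latch lets go at an unseen depth, 1 to 11 mm, different each time; 1 mm below it is a firm track, felt as a sharp rise, which may slope 3 mm up or down over the turn: ride on it by feel, 9 to 11 N in all. Over 12 N of knob against block (leaning on the track, turning while latched) damages it
- flux_bottle: white squeeze bottle, 48 mm wide, 120 mm tall, loose; origin under its centre; not to be moved
- tweezers_a: steel tweezers lying flat, 137 mm, loose; not to be moved
- cross_tweezers: tweezers with red grips lying flat, 160 mm, loose; not to be moved
- silver_pendant: oval silver wire pendant lying flat, 62 mm, loose; not to be moved
- glass_disc: glass cabochon, 24 mm across, loose; not to be moved
- dapping_cube: brass cube with round hollows, 42 mm, loose; not to be moved
- solder_spool: small black spool of wire, 46 mm across, 24 mm high, loose; not to be moved
- parts_tin0: round flat tin, 60 mm across, 22 mm high, loose; not to be moved

How it is judged:
By the outcome, as a careful person would: the job done as asked, in the order asked, and still so for the second after the job is handed in, with the robot touching nothing.
It also fails if it takes over 72 s, if anything falls off the work surface, if the arm or the gripper's body presses on something with over 40 N, if the wrist force passes 120 N, or if a joint passes its speed limit or range.

## Working session

There is one attempt and no reset: what is moved stays moved. The work goes in short steps, Python scripts to look and compute and a tool call to move; the robot and the scene stay as the last step left them, time stands still between calls to the robot, and variables do not carry over. Pictures are saved under pics/ and viewed, at most 10 in all, crops included, and the job is handed in when it is done.

Besides the shell and the picture viewer there is one more tool, called after "Call:" as a command line: name --argument value ..., lists and objects as JSON in quotes. jog_arm: Moves the arm, as the interface text tells. Its arguments: {"type":"object","properties":{"xyz":{"type":"array"},"rotation":{"type":"array"},"grip":{"type":"number"},"grip_force":{"type":"number"}},"required":["xyz","rotation"]}

```bash
mkdir -p pics; python3 - <<'E'
from station import manip
import cv2,numpy as np
for n in ["scene","wrist","side"]:
    d=manip.get_image(n); np.savez(n+'0.npz',**d)
    cv2.imwrite(f'pics/{n}0.png',d['pixels'][:,:,::-1])
    R=cv2.Rodrigues(np.array(d['rvec'],float))[0]; print(n,d['k1'],-R.T@np.array(d['tvec']).ravel(),R[2])
s=manip.observe(); print(s, manip.grip_point_offset)
E
```

```text
scene -0.0549739168668269 [ 0.12586544 -0.55436352  0.85162021] [ 0.39514723  0.46769965 -0.79064259]
wrist -0.08042859864945773 [ 0.62424411 -0.07921888  0.37225381] [-0.00216618  0.31302491 -0.94974245]
side -0.0677854913945611 [0.37732628 0.82518608 0.69597013] [ 0.12252311 -0.83126335 -0.54220783]
{'time': 0.15, 'joint_positions': array([ 1.48184959e+01,  2.20810649e+01,  3.97215083e-01, -1.77400518e-02,
       -6.84101252e+01, -1.48170523e+01]), 'joint_vel': array([-0.05242342, -0.1545692 ,  0.25249011,  0.11011315, -0.03876676,
        0.08267445]), 'tau': array([-6.03353892e-04, -3.92678475e+01,  1.88581592e+01,  4.18858320e+00,
       -3.39302780e-03,  5.70479813e-06]), 'eef_pos': array([6.24528391e-01, 2.13138839e-05, 2.06671994e-01]), 'eef_rot': array([ 1.79904933e+02, -8.09624164e-03, -9.00050909e+01]), 'ft_force': array([0.11232541, 0.01056374, 0.5525363 ]), 'moment': array([-0.00428366, -0.00676324, -0.03132136]), 'grip_force': 0.0, 'opening': 0.999442842887757} 0.0187
```

View pics/scene0.png

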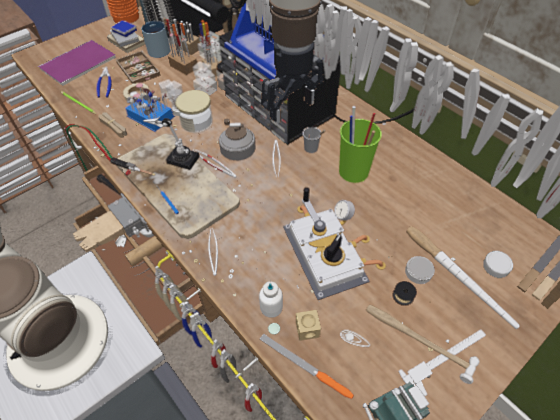

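View pics/wrist0.png

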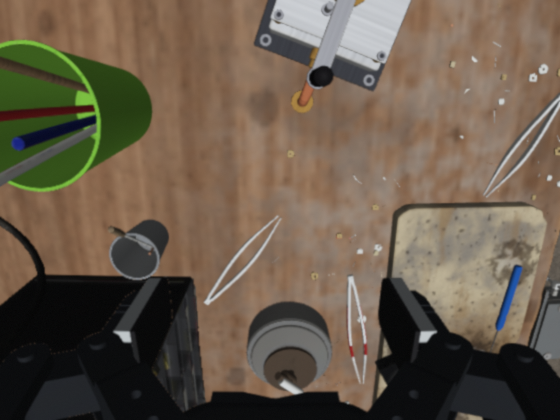

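View pics/side0.png

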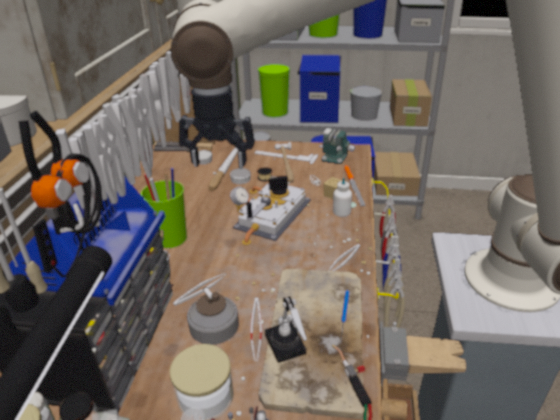

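The scene view has the block at about (325,250), the black isolator grip at (306,195) and the selector wing at (333,250). In the wrist view the block is at the top, with the grip at (320,76). Next I'll measure these with depth.

```bash
cat > h.py <<'E'
import cv2,numpy as np
def dist(d): return np.array([d['k1'],0,0,0,0],float)
def R_t(d): return cv2.Rodrigues(np.array(d['rvec'],float))[0],np.array(d['tvec'],float).ravel()
def norm(d,uv): return cv2.undistortPoints(np.array(uv,float).reshape(-1,1,2),np.array(d['mtx'],float),dist(d)).reshape(-1,2)
def ray(d,uv):
    R,t=R_t(d); n=norm(d,uv); v=np.c_[n,np.ones(len(n))]@R
    return -R.T@t,v
def plane(d,uv,z):
    c,v=ray(d,uv); return c+v*((z-c[2])/v[:,2])[:,None]
def cloud(d):
    h,w=d['depth'].shape; uv=np.stack(np.meshgrid(np.arange(w),np.arange(h)),-1)
    c,v=ray(d,uv); P=c+v*d['depth'].reshape(-1,1); P[d['depth'].ravel()==0]=np.nan
    return P.reshape(h,w,3)
def proj(d,P): return cv2.projectPoints(np.array(P,float).reshape(-1,1,3),np.array(d['rvec'],float),np.array(d['tvec'],float),np.array(d['mtx'],float),dist(d))[0].reshape(-1,2)
E
python3 - <<'E'
from h import *
for n in ['scene','side']:
    d=dict(np.load(n+'0.npz')); P=cloud(d); 
    H=cv2.cvtColor(d['pixels'],cv2.COLOR_RGB2GRAY)
    z=P[...,2]; print(n, P[{'scene':(250,270),'side':(250,330)}[n]] )
    roi=(P[...,0]>.35)&(P[...,0]<.85)&(P[...,1]<-.08)&(P[...,1]>-.45)
    for lo,hi,name,dark in [(.04,.05,'top',0),(.088,.105,'hi',0),(.07,.105,'dark',1)]:
        m=roi&(z>lo)&(z<hi)
        if dark: m&=H<60
        k,l,s,c=cv2.connectedComponentsWithStats(m.astype(np.uint8))
        for i in range(1,k):
            if s[i,4]>15:
                Q=P[l==i]; r=cv2.minAreaRect(Q[:,:2].astype(np.float32)); print(name,c[i].round(),s[i,4],Q.mean(0).round(4),r)
d=dict(np.load('scene0.npz'))
cv2.imwrite('pics/crop.png',cv2.resize(d['pixels'][150:310,240:440,::-1],None,fx=4,fy=3.75,interpolation=cv2.INTER_CUBIC)[:600])
E
```

```text
scene [ 0.4654527  -0.11146883 -0.00244252]
top [359. 170.] 52 [ 0.7645 -0.0984  0.0457] ((0.7687748670578003, -0.09974600374698639), (0.011668382212519646, 0.05677676200866699), 59.42849349975586)
top [316. 226.] 882 [ 0.5661 -0.1537  0.0435] ((0.5690260529518127, -0.1528005450963974), (0.06765706837177277, 0.10561564564704895), 70.71568298339844)
top [335. 263.] 1034 [ 0.5315 -0.2496  0.0437] ((0.5357338786125183, -0.24475692212581635), (0.06752577424049377, 0.10463526099920273), 70.00865173339844)
top [271. 305.] 57 [ 0.3648 -0.2381  0.0453] ((0.36641228199005127, -0.2342403680086136), (0.01945202611386776, 0.04605397954583168), 50.346771240234375)
top [308. 321.] 173 [ 0.399  -0.3085  0.0414] ((0.3997931480407715, -0.3082175552845001), (0.04213181883096695, 0.04142962396144867), 59.44791030883789)
hi [362. 156.] 118 [ 0.7622 -0.1006  0.0963] ((0.7691074013710022, -0.10105451196432114), (0.01773218810558319, 0.06845011562108994), 65.8373031616211)
hi [306. 190.] 40 [ 0.5888 -0.093   0.0972] ((0.5896177291870117, -0.091342031955719), (0.012429224327206612, 0.014331159181892872), 19
[... 1830 characters left out ...]
542099237442), (0.02380417473614216, 0.023776978254318237), 78.78970336914062)
hi [164. 196.] 72 [ 0.7998 -0.1033  0.0974] ((0.7956373691558838, -0.10280102491378784), (0.021317996084690094, 0.03411494567990303), 68.54698944091797)
hi [249. 204.] 38 [ 0.5893 -0.0864  0.0976] ((0.5899166464805603, -0.08734875917434692), (0.011755370534956455, 0.013355722650885582), 7.4823479652404785)
dark [278. 181.] 145 [ 0.5405 -0.2248  0.0823] ((0.5412563681602478, -0.22492580115795135), (0.04474150016903877, 0.00940941832959652), 15.957758903503418)
dark [249. 209.] 37 [ 0.5889 -0.0845  0.0854] ((0.5889133214950562, -0.08457370102405548), (0.007321568205952644, 0.0068377042189240456), 44.402584075927734)
```

View pics/crop.png

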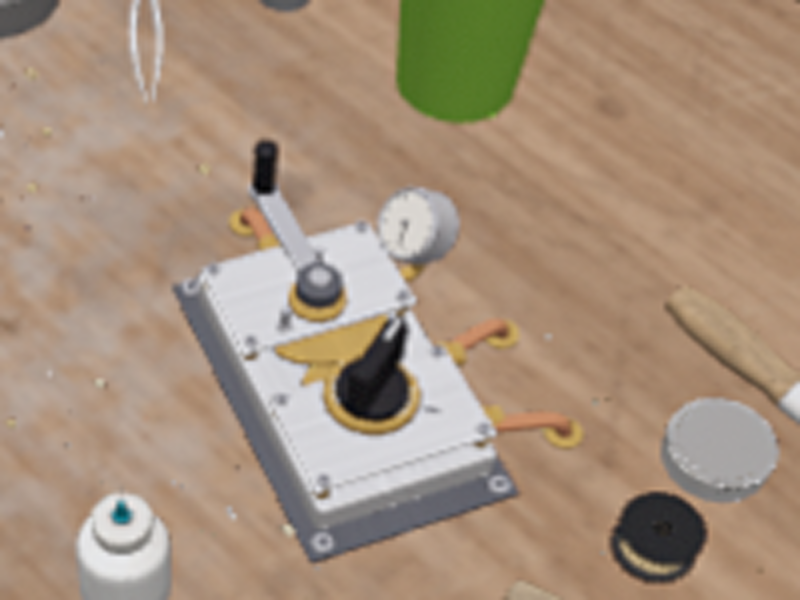

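The crop shows the lever open, with the grip at crop (265,165), the wing nose pointing to the left pipe, and the gauge at (415,225). Block yaw is about -20°. I'll move over the selector to look from nearer with the wrist camera.

Call:
jog_arm --xyz '[[1, 0.34, 0], [1, 0.34, 0], [1, 0.34, 0], [1, 0.34, 0], [1, 0.34, 0]]' --rotation '[[0, 0, 0], [0, 0, 0], [0, 0, 0], [0, 0, 0], [0, 0, 0]]'

```text
time: 0.78
eef_pos: [0.5814, -0.1267, 0.2074]
eef_rot: [180.0, -0.0, -90.0]
ft_force: [1.2, 0.4, 0.3]
opening: 1.003
grip_force: 0.0
```

Call:
jog_arm --xyz '[[1, 0.34, 0], [1, 0.34, 0], [1, 0.34, 0], [1, 0.34, 0], [0, 0, 0]]' --rotation '[[0, 0, 0], [0, 0, 0], [0, 0, 0], [0, 0, 0], [0, 0, 0]]'

```text
time: 1.4
eef_pos: [0.5471, -0.2269, 0.2074]
eef_rot: [180.0, 0.0, -90.2]
ft_force: [-0.4, 0.8, 0.1]
opening: 0.998
grip_force: 0.0
```

```bash
cat > w.py <<'E'
from station import manip
from h import *
import sys
n=sys.argv[1]
d=manip.get_image('wrist'); np.savez(n+'.npz',**d); cv2.imwrite(f'pics/{n}.png',d['pixels'][:,:,::-1])
s=manip.observe(); print(s['time'],s['eef_pos'],s['eef_rot'],s['ft_force'])
P=cloud(d); z=P[...,2]; roi=(np.abs(P[...,0]-.55)<.13)&(P[...,1]<-.03)&(P[...,1]>-.33)
g=cv2.cvtColor(d['pixels'],cv2.COLOR_RGB2GRAY)
for lo,hi,nm in [(.041,.047,'plate'),(.096,.106,'isogrip'),(.0905,.0985,'wing'),(.058,.066,'lever')]:
    m=roi&(z>lo)&(z<hi); k,l,s,c=cv2.connectedComponentsWithStats(m.astype(np.uint8))
    for i in range(1,k):
        if s[i,4]>100:
            Q=P[l==i]; r=cv2.minAreaRect(Q[:,:2].astype(np.float32)); print(nm,c[i].round(),s[i,4],np.median(Q,0).round(4),np.round(r[0],4),np.round(r[1],4),round(r[2],2))
E
python3 w.py w1
```

```text
1.45 [ 0.54757157 -0.2260488   0.20741366] [ 1.79980804e+02  1.28919948e-02 -9.01249496e+01] [0.00144616 0.5590243  0.32255221]
plate [288. 155.] 5716 [ 0.5313 -0.2525  0.0435] [ 0.5347 -0.2412] [0.0689 0.1048] 70.18
plate [253. 253.] 4764 [ 0.5694 -0.1511  0.0436] [ 0.5675 -0.1504] [0.067  0.1043] 70.8
isogrip [229. 341.] 199 [ 0.5884 -0.0916  0.1002] [ 0.5888 -0.09  ] [0.014  0.0139] 54.24
wing [284. 189.] 872 [ 0.5399 -0.2307  0.0932] [ 0.5402 -0.2302] [0.0477 0.0137] 17.97
lever [199. 249.] 227 [ 0.617  -0.1644  0.0623] [ 0.6164 -0.1658] [0.0388 0.0097] 71.39
lever [247. 277.] 1266 [ 0.574  -0.1369  0.0624] [ 0.5747 -0.1295] [0.0966 0.0264] 71.12
```

View pics/w1.png

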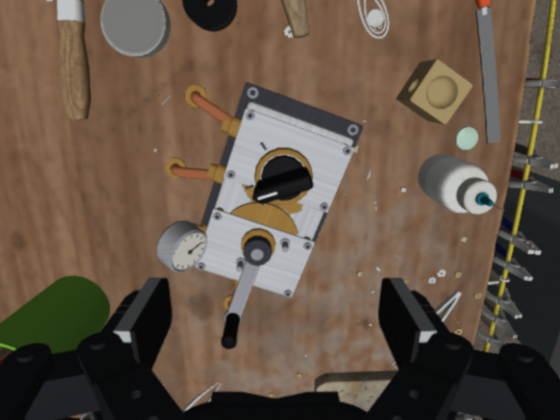

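The wrist view shows the grip tip at (229,341), the wing at (284,189) and the gauge at (182,248). The measurements agree with the scene view. Moving over the isolator grip, with the hand turned +25° to suit the arc.

Call:
jog_arm --xyz '[[-1, -0.33, 0], [-1, -0.33, 0], [-1, -0.33, 0], [-1, -0.33, 0], [-1, -0.33, 0]]' --rotation '[[0, 0, 0], [0, 0, 0], [0, 0, 0], [0, 0, 0], [0, 0, 0]]' --grip 0.4

```text
time: 2.08
eef_pos: [0.5898, -0.0985, 0.2075]
eef_rot: [180.0, 0.0, -89.9]
ft_force: [0.5, -0.5, -0.0]
opening: 0.598
grip_force: 0.0
```

Call:
jog_arm --xyz '[[-0.44, 0, 0], [0, 0, 0], [0, 0, 0], [0, 0, 1], [0, 0, 0]]' --rotation '[[0, 0, 0], [0, 0, -0.8], [0, 0, -0.8], [0, 0, -0.9], [0, 0, 0]]'

```text
time: 2.7
eef_pos: [0.5879, -0.089, 0.1807]
eef_rot: [179.8, 0.1, -65.1]
ft_force: [0.4, 0.5, -0.6]
opening: 0.6
grip_force: 0.0
```

```bash
python3 w.py w2 | grep -v plate
```

```text
2.75 [ 0.58902033 -0.08921972  0.18206958] [ 1.79884654e+02  2.26339237e-02 -6.51501255e+01] [ 0.12670766  0.61239536 -0.04698778]
isogrip [273. 205.] 323 [ 0.5896 -0.0898  0.1002] [ 0.5893 -0.0891] [0.0135 0.0141] 25.03
wing [430.  47.] 1335 [ 0.5405 -0.2291  0.093 ] [ 0.5405 -0.2294] [0.0499 0.0132] 16.96
lever [281.  86.] 375 [ 0.6176 -0.1651  0.0624] [ 0.6175 -0.1649] [0.0367 0.0083] 69.11
lever [315. 148.] 2161 [ 0.5745 -0.1358  0.0622] [ 0.5755 -0.1279] [0.099  0.0262] 70.25
```

Call:
jog_arm --xyz '[[0, 0, 1], [0, 0, 1], [0, 0, 1], [0, 0, 1], [0, 0, 0.5]]' --rotation '[[0, 0, 0], [0, 0, 0], [0, 0, 0], [0, 0, 0], [0, 0, 0]]'

```text
time: 3.38
eef_pos: [0.5898, -0.0891, 0.0697]
eef_rot: [180.0, -0.0, -65.1]
ft_force: [-0.7, 0.4, -0.6]
opening: 0.601
grip_force: 0.0
```

Call:
jog_arm --xyz '[[0, 0, 0], [0, 0, 0], [0, 0, 0], [0, 0, 0], [0, 0, 0]]' --rotation '[[0, 0, 0], [0, 0, 0], [0, 0, 0], [0, 0, 0], [0, 0, 0]]' --grip 1 --grip_force 25

```text
time: 4.0
eef_pos: [0.59, -0.0894, 0.0713]
eef_rot: [-180.0, -0.1, -65.0]
ft_force: [-3.2, -1.6, 5.7]
opening: 0.136
grip_force: 24.7
```

```bash
python3 - <<'E'
import numpy as np
# arc displacements in tool frame; yaw tool x at -65 deg: tool x dir, tool y dir in world
tx=np.array([np.cos(np.radians(-65)),np.sin(np.radians(-65))]); ty=np.array([tx[1],-tx[0]])
a0=np.radians(70.4)
th=np.linspace(0,90,16); p=.078*np.c_[np.cos(a0+np.radians(th)),np.sin(a0+np.radians(th))]
dd=np.diff(p,axis=0)/.025; print(np.c_[dd@tx,dd@ty].round(3).tolist())
from station import manip; s=manip.observe(); print(s['eef_pos'],s['ft_force'])
E
```

```text
[[-0.217, 0.244], [-0.19, 0.266], [-0.161, 0.284], [-0.131, 0.299], [-0.099, 0.311], [-0.066, 0.32], [-0.032, 0.325], [0.002, 0.327], [0.036, 0.325], [0.07, 0.319], [0.103, 0.31], [0.135, 0.297], [0.165, 0.282], [0.194, 0.263], [0.22, 0.241]]
[ 0.58997439 -0.08943408  0.07128107] [-3.22361137 -1.58208224  5.66885962]
```

Call:
jog_arm --xyz '[[-0.22, 0.24, 0], [-0.19, 0.27, 0], [-0.16, 0.28, 0], [-0.13, 0.3, 0], [-0.1, 0.31, 0]]' --rotation '[[0, 0, 0], [0, 0, 0], [0, 0, 0], [0, 0, 0], [0, 0, 0]]'

```text
time: 4.62
eef_pos: [0.5522, -0.0833, 0.0713]
eef_rot: [-179.5, -0.0, -64.9]
ft_force: [4.8, 6.9, 3.6]
opening: 0.136
grip_force: 25.0
```

Call:
jog_arm --xyz '[[-0.07, 0.32, 0], [-0.03, 0.33, 0], [0, 0.33, 0], [0.04, 0.33, 0], [0.07, 0.32, 0]]' --rotation '[[0, 0, 0], [0, 0, 0], [0, 0, 0], [0, 0, 0], [0, 0, 0]]'

```text
time: 5.25
eef_pos: [0.5137, -0.1016, 0.071]
eef_rot: [-179.8, -0.0, -64.9]
ft_force: [2.5, 7.0, 6.5]
opening: 0.139
grip_force: 25.6
```

Call:
jog_arm --xyz '[[0.1, 0.31, 0], [0.13, 0.3, 0], [0.17, 0.28, 0], [0.19, 0.26, 0], [0.22, 0.24, 0]]' --rotation '[[0, 0, 0], [0, 0, 0], [0, 0, 0], [0, 0, 0], [0, 0, 0]]'

```text
time: 5.88
eef_pos: [0.4921, -0.1363, 0.0709]
eef_rot: [-179.7, -0.1, -65.0]
ft_force: [6.1, 0.6, 2.3]
opening: 0.137
grip_force: 25.5
```

Call:
jog_arm --xyz '[[0, 0, 0], [0, 0, 0]]' --rotation '[[0, 0, 0], [0, 0, 0]]'

```text
time: 6.12
eef_pos: [0.4918, -0.1371, 0.0709]
eef_rot: [-179.8, -0.2, -65.0]
ft_force: [5.5, -3.2, 3.4]
opening: 0.14
grip_force: 25.6
```

Call:
jog_arm --xyz '[[0.06, 0.06, 0], [0.06, 0.06, 0], [0, 0, 0]]' --rotation '[[0, 0, 0], [0, 0, 0], [0, 0, 0]]'

```text
time: 6.5
eef_pos: [0.4911, -0.1393, 0.0709]
eef_rot: [-179.6, -0.1, -65.0]
ft_force: [6.0, 6.6, 5.0]
opening: 0.139
grip_force: 25.7
```

Call:
jog_arm --xyz '[[0, 0, 0], [0, 0, 0], [0, 0, 0]]' --rotation '[[0, 0, 0], [0, 0, 0], [0, 0, 0]]' --grip 0.5

```text
time: 6.88
eef_pos: [0.4865, -0.1404, 0.069]
eef_rot: [179.8, 0.1, -65.0]
ft_force: [-0.4, -0.4, 0.3]
opening: 0.501
grip_force: 0.0
```

Call:
jog_arm --xyz '[[0, 0, -1], [0, 0, -1], [0, 0, -1], [0, 0, -1], [0, 0, -1]]' --rotation '[[0, 0, 0], [0, 0, 0], [0, 0, 0], [0, 0, 0], [0, 0, 0]]'

```text
time: 7.5
eef_pos: [0.4872, -0.1402, 0.1952]
eef_rot: [179.9, 0.1, -65.0]
ft_force: [0.4, 0.1, 0.6]
opening: 0.499
grip_force: 0.0
```

```bash
python3 w.py w3 | grep -v plate
```

```text
7.55 [ 0.48948384 -0.14071849  0.19889164] [-1.79790902e+02 -1.78167529e-01 -6.49778408e+01] [ 1.23115353 -0.07147364  2.76218355]
isogrip [269. 203.] 292 [ 0.4902 -0.1369  0.1002] [ 0.4899 -0.1362] [0.0135 0.0144] 25.1
wing [260.  53.] 1269 [ 0.5393 -0.2297  0.093 ] [ 0.5404 -0.2294] [0.0497 0.0133] 16.07
lever [138.  93.] 453 [ 0.6173 -0.1652  0.0623] [ 0.6172 -0.1656] [0.039  0.0094] 70.89
lever [228. 150.] 1956 [ 0.5358 -0.1525  0.0622] [ 0.5284 -0.1514] [0.0261 0.0991] 72.05
```

The lever has turned from 70° to about 162° and is against its stop, with nothing else disturbed. Next I go over the selector and turn the hand to lie across the wing.

Call:
jog_arm --xyz '[[0.82, -0.06, 0], [0.82, -0.06, 0], [0.82, -0.06, 0], [0.82, -0.06, 0], [0.82, -0.06, 0]]' --rotation '[[0, 0, 0], [0, 0, 0], [0, 0, 0], [0, 0, 0], [0, 0, 0]]'

```text
time: 8.18
eef_pos: [0.5388, -0.2317, 0.1938]
eef_rot: [179.9, 0.1, -65.1]
ft_force: [0.5, 0.2, 0.2]
opening: 0.503
grip_force: 0.0
```

Call:
jog_arm --xyz '[[0, 0, 0], [0, 0, 0], [0, 0, 0], [0, 0, 0], [0, 0, 0]]' --rotation '[[0, 0, -0.9], [0, 0, -0.9], [0, 0, -0.9], [0, 0, -0.9], [0, 0, -0.9]]'

```text
time: 8.8
eef_pos: [0.5385, -0.2311, 0.1938]
eef_rot: [180.0, 0.1, -19.8]
ft_force: [0.2, 0.3, 0.3]
opening: 0.5
grip_force: 0.0
```

Call:
jog_arm --xyz '[[0, 0, 0], [0, 0, 0], [0, 0, 0], [0, 0, 0], [0, 0, 0]]' --rotation '[[0, 0, -0.9], [0, 0, -0.9], [0, 0, -0.9], [0, 0, -0.9], [0, 0, -0.15]]'

```text
time: 9.43
eef_pos: [0.5384, -0.2308, 0.194]
eef_rot: [-180.0, 0.1, 17.4]
ft_force: [0.3, 0.1, 1.0]
opening: 0.499
grip_force: 0.0
```

```bash
python3 w.py w4 | grep -v plate
```

```text
9.475 [ 0.53843274 -0.23066526  0.19410442] [-1.79961168e+02  7.93227932e-02  1.74183414e+01] [ 0.08953778 -0.41987655  0.39266154]
isogrip [140. 224.] 280 [ 0.4908 -0.1367  0.1004] [ 0.49   -0.1361] [0.0141 0.0146] 82.85
wing [276. 196.] 937 [ 0.5409 -0.2294  0.0931] [ 0.5408 -0.2294] [0.0499 0.0128] 17.84
lever [225.  69.] 349 [ 0.6174 -0.1646  0.0622] [ 0.6173 -0.1652] [0.038  0.0083] 70.72
lever [186. 165.] 1868 [ 0.5361 -0.1523  0.0624] [ 0.5304 -0.1515] [0.0256 0.0969] 71.75
```

Call:
jog_arm --xyz '[[0, -0.02, 1], [0, 0, 1], [0, 0, 1], [0, 0, 1], [0, 0, 0.9]]' --rotation '[[0, 0, 0], [0, 0, 0], [0, 0, 0], [0, 0, 0], [0, 0, 0]]'

```text
time: 10.1
eef_pos: [0.5382, -0.2298, 0.0712]
eef_rot: [-180.0, 0.0, 17.4]
ft_force: [0.2, 0.1, 0.3]
opening: 0.499
grip_force: 0.0
```

Call:
jog_arm --xyz '[[0, 0, 0], [0, 0, 0], [0, 0, 0], [0, 0, 0], [0, 0, 0]]' --rotation '[[0, 0, 0], [0, 0, 0], [0, 0, 0], [0, 0, 0], [0, 0, 0]]' --grip 0.78

```text
time: 10.72
eef_pos: [0.5385, -0.2294, 0.073]
eef_rot: [180.0, -0.0, 17.5]
ft_force: [-0.1, -0.2, 0.2]
opening: 0.218
grip_force: 0.0
```

Call:
jog_arm --xyz '[[0, 0, 0], [0, 0, 0], [0, 0, 0], [0, 0, 0]]' --rotation '[[0, 0, 0], [0, 0, 0], [0, 0, 0], [0, 0, 0]]' --grip 1 --grip_force 40

```text
time: 11.22
eef_pos: [0.5383, -0.2294, 0.0725]
eef_rot: [-180.0, 0.0, 17.5]
ft_force: [-0.5, -0.5, 0.2]
opening: -0.001
grip_force: 0.0
```

The fingers shut without meeting anything, so I'll look.

```bash
python3 w.py w5 | grep -v plate; python3 - <<'E'
from station import manip
import cv2
d=manip.get_image('side'); cv2.imwrite('pics/s5.png',cv2.resize(d['pixels'][110:260,180:380,::-1],None,fx=4,fy=4,interpolation=cv2.INTER_CUBIC))
w=cv2.imread('pics/w5.png')
E
```

```text
11.275 [ 0.53829019 -0.22935402  0.07246515] [-1.79996989e+02  4.89011909e-03  1.75012762e+01] [-0.15995067  0.05183256  0.04472394]
isogrip [275. 266.] 246 [ 0.5481 -0.2251  0.1025] [ 0.5481 -0.2249] [0.0017 0.0131] 17.9
isogrip [ 56. 315.] 738 [ 0.4924 -0.1373  0.1001] [ 0.4908 -0.1366] [0.0146 0.0146] 47.51
wing [280. 244.] 1099 [ 0.5542 -0.2252  0.0929] [ 0.5524 -0.2257] [0.0265 0.0134] 16.13
wing [ 65. 305.] 345 [ 0.4954 -0.1395  0.0948] [ 0.4936 -0.1378] [0.015  0.0089] 67.38
lever [194.  56.] 957 [ 0.6177 -0.1647  0.0625] [ 0.6167 -0.1658] [0.0393 0.008 ] 70.59
lever [134. 120.] 119 [ 0.581  -0.1439  0.0602] [ 0.5811 -0.1435] [0.0053 0.0056] 88.05
lever [137. 209.] 4726 [ 0.5383 -0.1533  0.0624] [ 0.531  -0.1507] [0.0262 0.0962] 69.46
lever [278. 205.] 118 [ 0.5624 -0.2215  0.0626] [ 0.5618 -0.2231] [0.0072 0.0143] 14.75
```

View pics/w5.png

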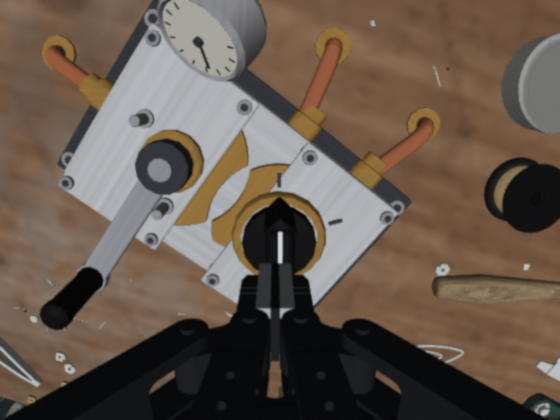

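View pics/s5.png

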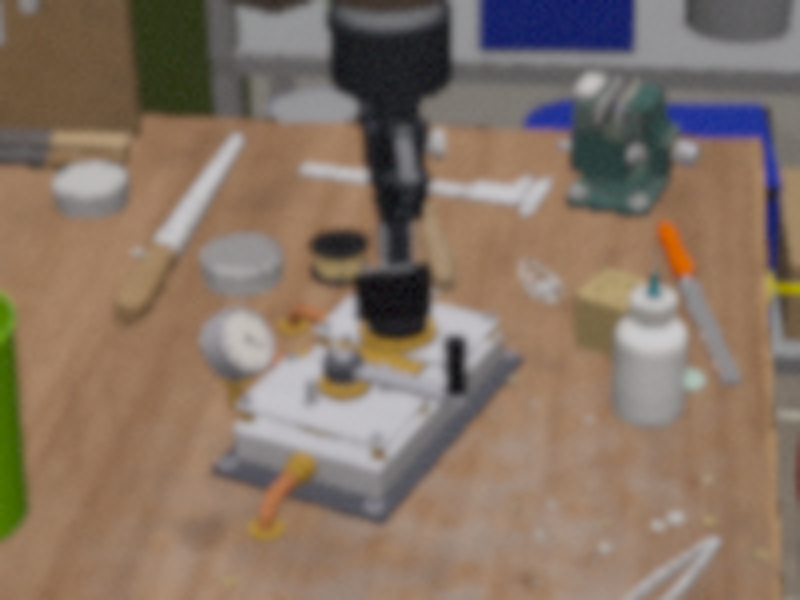

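```bash
python3 - <<'E'
from station import manip
from h import *
s=manip.observe(); print(s['joint_positions'],s['opening'],s['grip_force'])
a=np.radians(17.5); ex=np.array([np.cos(a),np.sin(a)]); ey=np.array([-ex[1],ex[0]])
for n in ['side','scene','wrist']:
    d=manip.get_image(n); np.savez(n+'5.npz',**d); P=cloud(d)
    q=P[...,:2]-[.5387,-.2302]; u=q@ex; v=q@ey
    for zl in np.arange(.056,.135,.006):
        m=(np.abs(u)<.04)&(np.abs(v)<.04)&(P[...,2]>zl)&(P[...,2]<zl+.006)
        if m.sum()>5: print(n,round(zl,3),m.sum(),'u',(np.percentile(u[m],[2,98])*1e3).round(1),'v',(np.percentile(v[m],[2,98])*1e3).round(1), 'gray',d['pixels'][m].mean(0).round())
E
```

```text
[-7.23072383e+00  2.55935071e+01 -1.52946289e+01 -8.06341495e-04
 -4.91174889e+01  1.14729183e+02] 0.006489833546198186 0.0
side 0.056 59 u [-20.   23.8] v [ 0.6 19.6] gray [41. 37. 38.]
side 0.062 42 u [-20.2  28.5] v [-2.9  8.7] gray [40. 38. 40.]
side 0.068 38 u [-20.7  28.1] v [-3.9  9. ] gray [35. 34. 35.]
side 0.074 38 u [-19.9  27.2] v [-0.4  8.3] gray [33. 31. 32.]
side 0.08 43 u [-17.8  27.9] v [-2.6  7.6] gray [32. 28. 28.]
side 0.086 40 u [-20.6  27.7] v [-4.5  8.2] gray [46. 41. 40.]
side 0.092 40 u [-19.6  25.6] v [-3.6  7.3] gray [88. 80. 74.]
side 0.098 15 u [-10.1  11.5] v [-0.7  9. ] gray [96. 90. 89.]
side 0.104 22 u [-9.8 11.3] v [-0.5 14.3] gray [74. 69. 69.]
side 0.11 19 u [-9.9 11.6] v [-3.2 15.8] gray [85. 78. 76.]
side 0.116 17 u [-9.7 11.1] v [ 1.7 17.3] gray [67. 63. 64.]
side 0.122 20 u [-8.1 11.7] v [ 1.1 17.8] gray [66. 63. 64.]
side 0.128 12 u [-6.8 11.5] v [ 4.4 17.9] gray [60. 57. 57.]
side 0.134 7 u [-1.1 12.8] v [-10.1  16. ] gray [74. 60. 52.]
scene 0.056 66 u [-21.6  16.4] v [-21.1  14.5] gray [52. 48. 47.]
scene 0.062 23 u [-23.   21.2] v [-9.7  1
[... 988 characters left out ...]
7.]
wrist 0.074 115 u [20.7 27.7] v [-6.8  7. ] gray [6. 6. 7.]
wrist 0.08 127 u [21.1 27.7] v [-6.7  6.9] gray [6. 6. 6.]
wrist 0.086 527 u [ 4.1 27.3] v [-6.4  6.4] gray [15. 15. 16.]
wrist 0.092 788 u [ 7.4 22.3] v [-5.4  5.4] gray [55. 55. 57.]
wrist 0.098 221 u [ 6.  11.1] v [-8.8 13.1] gray [38. 39. 39.]
wrist 0.104 446 u [ 6.  11.1] v [-10.5  14.9] gray [28. 29. 29.]
wrist 0.11 532 u [ 6.  11.1] v [-11.   15.3] gray [30. 31. 32.]
wrist 0.116 605 u [ 6.3 11. ] v [-10.9  15.3] gray [29. 30. 32.]
wrist 0.122 594 u [ 6.2 11.5] v [-10.9  15.3] gray [27. 28. 29.]
wrist 0.128 937 u [-10.7  11.4] v [-4.1  8. ] gray [48. 49. 50.]
wrist 0.134 667 u [ 1.9 13.4] v [-17.4  21.4] gray [19. 19. 20.]
```

The depth data puts the fingertips at about z=0.095, above the wing, although the TCP reads 0.0725. I'll lift clear and check that offset.

Call:
jog_arm --xyz '[[0, 0, -1], [0, 0, -1], [0, 0, 0], [0, 0, 0]]' --rotation '[[0, 0, 0], [0, 0, 0], [0, 0, 0], [0, 0, 0]]'

```text
time: 11.98
eef_pos: [0.5377, -0.2291, 0.1218]
eef_rot: [-179.9, 0.0, 17.5]
ft_force: [-1.2, -0.7, -0.8]
opening: 0.0
grip_force: 0.0
```

```bash
cat > tips.py <<'E'
from station import manip
from h import *
a=np.radians(17.5); ex=np.array([np.cos(a),np.sin(a)]); ey=np.array([-ex[1],ex[0]])
s=manip.observe(); print(s['eef_pos'],s['opening'],s['ft_force'])
for n in ['side','scene','wrist']:
    d=manip.get_image(n); P=cloud(d); q=P[...,:2]-[.5387,-.2302]; u=q@ex; v=q@ey
    m=(np.abs(u)<.016)&(np.abs(v)<.05)&(P[...,2]>.097)&(P[...,2]<.25)
    z=np.sort(P[...,2][m]); print(n,m.sum(),z[[0,3,10]].round(4))
    for zl in np.arange(z[0],z[0]+.03,.006):
        k=m&(P[...,2]>=zl)&(P[...,2]<zl+.006); print('  ',round(zl,3),k.sum(),(np.percentile(u[k],[3,97])*1e3).round(1),(np.percentile(v[k],[3,97])*1e3).round(1)) if k.sum()>3 else 0
E
python3 tips.py
```

```text
[ 0.53772466 -0.22913619  0.12180713] 7.117216005956912e-05 [-1.1980271  -0.71341053 -0.81703226]
side 309 [0.1471 0.1475 0.151 ]
   0.147 17 [-8.4 10.4] [ 4.  12.3]
   0.153 17 [-8.3 11.5] [ 4.  14.5]
   0.159 20 [-9.  11.2] [ 3.7 16.4]
   0.165 17 [-7.1 11.6] [ 6.  16.1]
   0.171 20 [-8.6 11. ] [ 6.3 15.2]
scene 979 [0.1473 0.1485 0.1515]
   0.147 17 [-11.8  -6.1] [-10.   5.]
   0.153 27 [-11.6   3.6] [-13.7  11.8]
   0.159 29 [-11.5   2. ] [-13.6  12. ]
   0.165 32 [-11.4   4.1] [-13.9  13.1]
   0.171 27 [-11.3  -3.5] [-13.6  11.4]
wrist 32401 [0.1468 0.1471 0.1475]
   0.147 216 [ 5.6 10.3] [-8.  12.3]
   0.153 466 [ 5.5 10.4] [-9.9 15. ]
   0.159 495 [ 5.4 10.4] [-10.3  15.3]
   0.165 605 [ 5.6 10.5] [-10.4  15.4]
   0.171 621 [ 5.7 10.7] [-10.3  15.4]
```

All three cameras put the real fingertips 25 mm above the reported TCP, and their centre about 2.5 mm off to +v. I'll allow for both.

Call:
jog_arm --xyz '[[0, 0.1, 0], [0, 0, 0], [0, 0, 0]]' --rotation '[[0, 0, 0], [0, 0, 0], [0, 0, 0]]' --grip 0.6

```text
time: 12.5
eef_pos: [0.539, -0.2318, 0.1223]
eef_rot: [-180.0, 0.0, 17.5]
ft_force: [-0.2, -0.3, -0.4]
opening: 0.401
grip_force: 0.0
```

Call:
jog_arm --xyz '[[0, 0, 0.8], [0, 0, 0.8], [0, 0, 0.8], [0, 0, 0.75], [0, 0, 0]]' --rotation '[[0, 0, 0], [0, 0, 0], [0, 0, 0], [0, 0, 0], [0, 0, 0]]'

```text
time: 13.12
eef_pos: [0.5379, -0.2315, 0.0424]
eef_rot: [-179.9, 0.2, 17.5]
ft_force: [-0.6, -0.0, 0.1]
opening: 0.397
grip_force: 0.0
```

Call:
jog_arm --xyz '[[0, 0, 0], [0, 0, 0], [0, 0, 0]]' --rotation '[[0, 0, 0], [0, 0, 0], [0, 0, 0]]' --grip 0.76

```text
time: 13.5
eef_pos: [0.5395, -0.2318, 0.0445]
eef_rot: [180.0, -0.1, 17.5]
ft_force: [0.8, 0.5, 0.1]
opening: 0.244
grip_force: 0.0
```

```bash
python3 tips.py
```

```text
[ 0.53949623 -0.2318412   0.04453379] 0.24423588355216216 [0.76380514 0.53482724 0.05428689]
side 596 [0.0972 0.098  0.0995]
   0.097 22 [-5.8 12.3] [-17.3  24. ]
   0.103 10 [-7.2 12.4] [-12.   24.4]
   0.109 4 [12.3 14.4] [-19.8  15.3]
   0.115 23 [-7.9 14.3] [-28.6  41.1]
   0.121 25 [-7.5 13.1] [ 8.9 45.4]
scene 921 [0.097  0.0979 0.0991]
   0.097 21 [-10.3   9.3] [-23.3  14.6]
   0.103 31 [-11.3  10.2] [-27.6  16.8]
   0.109 42 [-12.5   7.5] [-40.  33.]
   0.115 78 [-12.4  11.1] [-42.4  38.2]
   0.121 119 [-12.3   9.7] [-44.9  40. ]
wrist 26145 [0.097  0.097  0.0971]
   0.097 639 [-7.6 11.5] [-22.9  21.8]
   0.103 1096 [-9.8 12.1] [-21.4  19.2]
   0.109 1794 [-5.3 13.5] [-35.9  34.6]
   0.115 2785 [-7.8 13.5] [-42.4  41.3]
   0.121 6936 [-9.5 12.4] [-44.   43.1]
```

Call:
jog_arm --xyz '[[0, 0, 0], [0, 0, 0], [0, 0, 0], [0, 0, 0]]' --rotation '[[0, 0, 0], [0, 0, 0], [0, 0, 0], [0, 0, 0]]' --grip 1 --grip_force 35

```text
time: 14.15
eef_pos: [0.5391, -0.2317, 0.044]
eef_rot: [180.0, -0.0, 17.5]
ft_force: [-0.8, 1.4, 3.3]
opening: 0.144
grip_force: 37.6
```

Call:
jog_arm --xyz '[[0, 0, 0.04], [0, 0, 0]]' --rotation '[[0, 0, 0], [0, 0, 0]]'

```text
time: 14.4
eef_pos: [0.5391, -0.2317, 0.0428]
eef_rot: [-180.0, -0.0, 17.5]
ft_force: [-0.9, 1.7, 4.5]
opening: 0.144
grip_force: 37.7
```

Call:
jog_arm --xyz '[[0, 0, 0.04], [0, 0, 0]]' --rotation '[[0, 0, 0], [0, 0, 0]]'

```text
time: 14.65
eef_pos: [0.5391, -0.2317, 0.0417]
eef_rot: [-180.0, -0.0, 17.5]
ft_force: [-1.0, 2.0, 4.8]
opening: 0.143
grip_force: 37.7
```

Call:
jog_arm --xyz '[[0, 0, 0.04], [0, 0, 0]]' --rotation '[[0, 0, 0], [0, 0, 0]]'

```text
time: 14.9
eef_pos: [0.5391, -0.2317, 0.0407]
eef_rot: [180.0, -0.0, 17.5]
ft_force: [-0.8, 3.4, 4.7]
opening: 0.144
grip_force: 37.8
```

Call:
jog_arm --xyz '[[0, 0, 0.03], [0, 0, 0]]' --rotation '[[0, 0, 0], [0, 0, 0]]'

```text
time: 15.15
eef_pos: [0.5391, -0.2317, 0.04]
eef_rot: [-180.0, -0.0, 17.5]
ft_force: [-1.8, 3.4, 4.3]
opening: 0.144
grip_force: 37.8
```

Call:
jog_arm --xyz '[[0, 0, 0.03], [0, 0, 0]]' --rotation '[[0, 0, 0], [0, 0, 0]]'

```text
time: 15.4
eef_pos: [0.5391, -0.2317, 0.0393]
eef_rot: [180.0, -0.0, 17.5]
ft_force: [-0.7, 3.2, 4.1]
opening: 0.148
grip_force: 37.8
```

Call:
jog_arm --xyz '[[0, 0, 0.03], [0, 0, 0]]' --rotation '[[0, 0, 0], [0, 0, 0]]'

```text
time: 15.65
eef_pos: [0.5391, -0.2317, 0.0385]
eef_rot: [180.0, -0.0, 17.5]
ft_force: [-1.1, 1.6, 5.6]
opening: 0.142
grip_force: 37.8
```

Call:
jog_arm --xyz '[[0, 0, 0.03], [0, 0, 0]]' --rotation '[[0, 0, 0], [0, 0, 0]]'

```text
time: 15.9
eef_pos: [0.5391, -0.2317, 0.0378]
eef_rot: [180.0, -0.0, 17.5]
ft_force: [-0.1, 2.7, 5.7]
opening: 0.144
grip_force: 37.8
```

Call:
jog_arm --xyz '[[0, 0, 0.03], [0, 0, 0]]' --rotation '[[0, 0, 0], [0, 0, 0]]'

```text
time: 16.15
eef_pos: [0.5391, -0.2317, 0.0371]
eef_rot: [180.0, -0.0, 17.5]
ft_force: [-0.7, 3.7, 5.9]
opening: 0.143
grip_force: 37.9
```

Call:
jog_arm --xyz '[[0, 0, 0.03], [0, 0, 0]]' --rotation '[[0, 0, 0], [0, 0, 0]]'

```text
time: 16.4
eef_pos: [0.5391, -0.2317, 0.0364]
eef_rot: [180.0, -0.0, 17.5]
ft_force: [-0.8, 3.0, 5.9]
opening: 0.143
grip_force: 37.9
```

Call:
jog_arm --xyz '[[0, 0, 0.03], [0, 0, 0]]' --rotation '[[0, 0, 0], [0, 0, 0]]'

```text
time: 16.65
eef_pos: [0.5391, -0.2317, 0.0356]
eef_rot: [180.0, -0.0, 17.5]
ft_force: [-1.3, 2.6, 5.0]
opening: 0.146
grip_force: 37.9
```

Call:
jog_arm --xyz '[[0, 0, 0.03], [0, 0, 0]]' --rotation '[[0, 0, 0], [0, 0, 0]]'

```text
time: 16.9
eef_pos: [0.5392, -0.2317, 0.0351]
eef_rot: [180.0, -0.0, 17.5]
ft_force: [-1.5, 3.4, 6.2]
opening: 0.145
grip_force: 38.2
```

Call:
jog_arm --xyz '[[0, 0, 0.03], [0, 0, 0]]' --rotation '[[0, 0, 0], [0, 0, 0]]'

```text
time: 17.15
eef_pos: [0.5392, -0.2318, 0.0349]
eef_rot: [180.0, -0.0, 17.5]
ft_force: [-2.7, 4.1, 9.9]
opening: 0.145
grip_force: 38.6
```

A sharp rise to 9.9 N while z only gave 0.2 mm: that is the track. I'll relieve the side force, then start turning clockwise in small steps, watching Fz.

Call:
jog_arm --xyz '[[0, -0.02, 0], [0, 0, 0]]' --rotation '[[0, 0, 0], [0, 0, 0]]'

```text
time: 17.4
eef_pos: [0.5392, -0.2316, 0.035]
eef_rot: [179.9, -0.0, 17.5]
ft_force: [-2.5, 2.9, 9.5]
opening: 0.145
grip_force: 38.4
```

Call:
jog_arm --xyz '[[-0.002, 0, 0], [0, 0, 0]]' --rotation '[[0, 0, 0.25], [0, 0, 0]]'

```text
time: 17.65
eef_pos: [0.5392, -0.2317, 0.035]
eef_rot: [179.9, -0.0, 15.0]
ft_force: [-2.4, 1.9, 9.0]
opening: 0.147
grip_force: 38.4
```

Call:
jog_arm --xyz '[[-0.003, 0, 0.003], [0, 0, 0]]' --rotation '[[0, 0, 0.4], [0, 0, 0]]'

```text
time: 17.9
eef_pos: [0.5392, -0.2316, 0.035]
eef_rot: [179.9, -0.0, 11.0]
ft_force: [-2.1, 3.1, 9.4]
opening: 0.144
grip_force: 38.5
```

```bash
python3 -c "
from station import manip
s=manip.observe();print(s['eef_pos'],s['ft_force'],s['moment'])"
```

```text
[ 0.53918153 -0.23164988  0.03498371] [-2.06723624  3.10953075  9.3864331 ] [ 0.96118594  0.63185617 -0.13411499]
```

Call:
jog_arm --xyz '[[-0.004, 0, 0], [0, 0, 0]]' --rotation '[[0, 0, 0.5], [0, 0, 0]]'

```text
time: 18.15
eef_pos: [0.5392, -0.2316, 0.035]
eef_rot: [180.0, -0.1, 6.0]
ft_force: [-1.5, 3.4, 9.1]
opening: 0.144
grip_force: 38.5
```

Call:
jog_arm --xyz '[[-0.004, 0, 0], [0, 0, 0]]' --rotation '[[0, 0, 0.5], [0, 0, 0]]'

```text
time: 18.4
eef_pos: [0.5392, -0.2316, 0.0351]
eef_rot: [180.0, -0.1, 1.0]
ft_force: [-1.6, 3.1, 9.8]
opening: 0.145
grip_force: 38.5
```

```bash
python3 -c "
from station import manip
s=manip.observe();print(s['eef_pos'],s['ft_force'],s['moment'])"
```

```text
[ 0.53918127 -0.23162472  0.03505962] [-1.63709769  3.10606574  9.82517355] [ 1.05159434  0.55473126 -0.05682283]
```

Call:
jog_arm --xyz '[[-0.004, 0, 0], [0, 0, 0]]' --rotation '[[0, 0, 0.5], [0, 0, 0]]'

```text
time: 18.65
eef_pos: [0.5392, -0.2316, 0.0351]
eef_rot: [180.0, -0.1, -4.0]
ft_force: [-0.7, 4.5, 10.5]
opening: 0.141
grip_force: 38.5
```

Call:
jog_arm --xyz '[[-0.004, 0, 0], [0, 0, 0]]' --rotation '[[0, 0, 0.5], [0, 0, 0]]'

```text
time: 18.9
eef_pos: [0.5391, -0.2316, 0.0351]
eef_rot: [180.0, -0.1, -9.0]
ft_force: [-2.2, 3.4, 8.3]
opening: 0.147
grip_force: 38.5
```

Call:
jog_arm --xyz '[[-0.004, 0, 0], [0, 0, 0]]' --rotation '[[0, 0, 0.5], [0, 0, 0]]'

```text
time: 19.15
eef_pos: [0.5392, -0.2316, 0.0352]
eef_rot: [180.0, -0.1, -14.0]
ft_force: [-1.4, 3.6, 8.8]
opening: 0.142
grip_force: 38.5
```

Call:
jog_arm --xyz '[[-0.004, 0, 0], [0, 0, 0]]' --rotation '[[0, 0, 0.5], [0, 0, 0]]'

```text
time: 19.4
eef_pos: [0.5391, -0.2315, 0.0352]
eef_rot: [180.0, -0.1, -19.0]
ft_force: [-0.9, 3.1, 8.7]
opening: 0.144
grip_force: 38.5
```

Call:
jog_arm --xyz '[[-0.004, 0, 0.006], [0, 0, 0]]' --rotation '[[0, 0, 0.5], [0, 0, 0]]'

```text
time: 19.65
eef_pos: [0.5392, -0.2315, 0.0352]
eef_rot: [-180.0, -0.1, -24.0]
ft_force: [-0.6, 2.5, 9.8]
opening: 0.144
grip_force: 38.6
```

Call:
jog_arm --xyz '[[-0.004, 0, 0], [0, 0, 0]]' --rotation '[[0, 0, 0.5], [0, 0, 0]]'

```text
time: 19.9
eef_pos: [0.5392, -0.2315, 0.0352]
eef_rot: [-180.0, -0.2, -29.0]
ft_force: [-1.3, 4.0, 10.1]
opening: 0.148
grip_force: 38.6
```

Call:
jog_arm --xyz '[[-0.004, 0, 0], [0, 0, 0]]' --rotation '[[0, 0, 0.5], [0, 0, 0]]'

```text
time: 20.15
eef_pos: [0.5391, -0.2315, 0.0353]
eef_rot: [-180.0, -0.2, -34.0]
ft_force: [-1.0, 3.2, 10.4]
opening: 0.146
grip_force: 38.6
```

Call:
jog_arm --xyz '[[-0.004, 0, 0], [0, 0, 0]]' --rotation '[[0, 0, 0.5], [0, 0, 0]]'

```text
time: 20.4
eef_pos: [0.5392, -0.2314, 0.0353]
eef_rot: [-179.9, -0.2, -39.0]
ft_force: [-0.3, 3.1, 10.0]
opening: 0.149
grip_force: 38.6
```

```bash
python3 -c "
from station import manip
s=manip.observe();print(s['eef_pos'],s['ft_force'],s['moment'])"
```

```text
[ 0.5391647  -0.23144978  0.0353042 ] [-0.26466883  3.09559695  9.97134451] [ 1.12905884  0.37415272 -0.0604534 ]
```

Call:
jog_arm --xyz '[[-0.004, 0, 0], [0, 0, 0]]' --rotation '[[0, 0, 0.5], [0, 0, 0]]'

```text
time: 20.65
eef_pos: [0.5392, -0.2314, 0.0353]
eef_rot: [-179.9, -0.2, -44.0]
ft_force: [-0.9, 3.2, 9.9]
opening: 0.144
grip_force: 38.6
```

Call:
jog_arm --xyz '[[-0.004, 0, 0], [0, 0, 0]]' --rotation '[[0, 0, 0.5], [0, 0, 0]]'

```text
time: 20.9
eef_pos: [0.5392, -0.2314, 0.0354]
eef_rot: [-179.9, -0.2, -49.0]
ft_force: [-0.7, 3.5, 10.0]
opening: 0.149
grip_force: 38.6
```

Call:
jog_arm --xyz '[[-0.004, 0, 0], [0, 0, 0]]' --rotation '[[0, 0, 0.5], [0, 0, 0]]'

```text
time: 21.15
eef_pos: [0.5392, -0.2314, 0.0354]
eef_rot: [-179.9, -0.2, -54.0]
ft_force: [-1.0, 2.3, 9.9]
opening: 0.142
grip_force: 38.6
```

```bash
python3 -c "
from station import manip
s=manip.observe();print(s['eef_pos'],s['ft_force'],s['moment'])"
```

```text
[ 0.53919074 -0.23138437  0.03539824] [-0.99548265  2.34413889  9.85788252] [ 1.00033251  0.29883694 -0.09590965]
```

Call:
jog_arm --xyz '[[-0.002, 0, 0], [0, 0, 0]]' --rotation '[[0, 0, 0.25], [0, 0, 0]]'

```text
time: 21.4
eef_pos: [0.5392, -0.2314, 0.0354]
eef_rot: [-179.9, -0.2, -56.5]
ft_force: [-0.5, 2.6, 10.1]
opening: 0.145
grip_force: 38.6
```

```bash
python3 -c "
from station import manip
s=manip.observe();print(s['eef_pos'],s['eef_rot'],s['ft_force'],s['moment'])"
```

```text
[ 0.53916767 -0.23136003  0.0354043 ] [-1.79883867e+02 -1.70873051e-01 -5.64607767e+01] [-0.47578714  2.57082732 10.1358965 ] [ 0.9788941   0.36796118 -0.03821258]
```

Call:
jog_arm --xyz '[[0, 0, 0], [0, 0, 0]]' --rotation '[[0, 0, 0.15], [0, 0, 0]]'

```text
time: 21.65
eef_pos: [0.5392, -0.2314, 0.0354]
eef_rot: [-179.9, -0.2, -57.8]
ft_force: [-1.4, 2.6, 9.8]
opening: 0.147
grip_force: 39.2
```

```bash
python3 -c "
from station import manip
s=manip.observe();print(s['eef_pos'],s['eef_rot'],s['ft_force'],s['moment'])"
```

```text
[ 0.53917118 -0.23142719  0.0354232 ] [-179.91287109   -0.18364083  -57.79136625] [-1.38824203  2.64876808  9.82678494] [1.02443838 0.37568404 0.61886791]
```

The moment jumped to 0.62 N m, so the stop is reached. I'll ease the torque a little and let the knob rise.

Call:
jog_arm --xyz '[[0, 0, -0.02], [0, 0, -0.08], [0, 0, -0.08], [0, 0, -0.08], [0, 0, 0]]' --rotation '[[0, 0, -0.08], [0, 0, 0], [0, 0, 0], [0, 0, 0], [0, 0, 0]]'

```text
time: 22.28
eef_pos: [0.5389, -0.2312, 0.0408]
eef_rot: [-179.9, -0.1, -57.2]
ft_force: [1.9, 0.9, 4.0]
opening: 0.145
grip_force: 37.7
```

Call:
jog_arm --xyz '[[0, 0, -0.04], [0, 0, -0.02], [0, 0, 0]]' --rotation '[[0, 0, 0], [0, 0, 0], [0, 0, 0]]'

```text
time: 22.65
eef_pos: [0.5388, -0.2311, 0.0422]
eef_rot: [-179.9, -0.1, -57.2]
ft_force: [5.0, 0.2, 3.9]
opening: 0.145
grip_force: 37.7
```

```bash
python3 -c "
from station import manip
s=manip.observe();print(s['eef_pos'],s['eef_rot'],s['ft_force'],s['moment'])"
```

```text
[ 0.538814   -0.23114836  0.04221156] [-1.79896048e+02 -1.15456644e-01 -5.71802994e+01] [4.99068248 0.20999089 3.87035818] [ 0.00810545 -1.38422718  0.12354761]
```

Call:
jog_arm --xyz '[[0, 0, -0.03], [0, 0, 0], [0, 0, 0], [0, 0, 0]]' --rotation '[[0, 0, 0], [0, 0, 0], [0, 0, 0], [0, 0, 0]]' --grip 0.6

```text
time: 23.15
eef_pos: [0.5369, -0.2308, 0.0421]
eef_rot: [179.9, 0.1, -57.2]
ft_force: [0.5, 0.5, 0.0]
opening: 0.399
grip_force: 0.0
```

Call:
jog_arm --xyz '[[0, 0, -1], [0, 0, -1], [0, 0, -1], [0, 0, -1], [0, 0, -1]]' --rotation '[[0, 0, 0], [0, 0, 0], [0, 0, 0], [0, 0, 0], [0, 0, 0]]'

```text
time: 23.78
eef_pos: [0.5372, -0.2308, 0.1682]
eef_rot: [180.0, 0.0, -57.2]
ft_force: [0.6, -0.1, -0.0]
opening: 0.399
grip_force: 0.0
```

Call:
jog_arm --xyz '[[0, 0, -0.5], [0, 0, 0]]' --rotation '[[0, 0, 0], [0, 0, 0]]'

```text
time: 24.02
eef_pos: [0.5378, -0.2308, 0.1805]
eef_rot: [-179.9, -0.0, -57.2]
ft_force: [0.6, 0.3, -0.7]
opening: 0.403
grip_force: 0.0
```

```bash
python3 w.py w6
```

```text
24.075 [ 0.53720034 -0.23065903  0.17947675] [ 1.79984558e+02  5.10399490e-02 -5.72178047e+01] [-0.31685307 -0.35229097 -1.5205085 ]
plate [288. 168.] 6412 [ 0.5385 -0.2529  0.0435] [ 0.5348 -0.2411] [0.0687 0.1047] 70.08
plate [192. 231.] 4853 [ 0.5844 -0.1568  0.0436] [ 0.5676 -0.15  ] [0.0669 0.1041] 69.85
isogrip [261. 330.] 256 [ 0.4911 -0.1378  0.1002] [ 0.4902 -0.1366] [0.014  0.0137] 28.39
wing [273. 201.] 1044 [ 0.5401 -0.232   0.0931] [ 0.5404 -0.2325] [0.0128 0.0489] 33.35
wing [262. 323.] 101 [ 0.4932 -0.1412  0.0955] [ 0.4916 -0.14  ] [0.0142 0.0065] 21.46
lever [151. 206.] 272 [ 0.6174 -0.1653  0.0624] [ 0.6169 -0.1659] [0.0385 0.0081] 70.36
lever [230. 266.] 1441 [ 0.5385 -0.154   0.0624] [ 0.5293 -0.1499] [0.0263 0.0981] 69.77
```

View pics/w6.png

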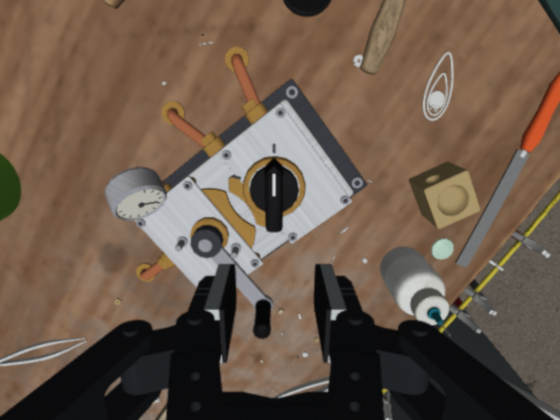

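The view shows the wing pointing at -56.7° towards the right pipe with its top at z=0.0931, so it is back up and latched. The lever is still shut, with its grip at pixel (261,330). Next I return to the isolator grip.

Call:
jog_arm --xyz '[[-0.84, -0.08, 0], [-0.84, -0.08, 0], [-0.84, -0.08, 0], [-0.84, -0.08, 0], [-0.84, -0.08, 0]]' --rotation '[[0, 0, 0], [0, 0, 0], [0, 0, 0], [0, 0, 0], [0, 0, 0]]'

```text
time: 24.7
eef_pos: [0.4883, -0.1361, 0.1797]
eef_rot: [180.0, 0.0, -57.2]
ft_force: [-0.1, -1.0, 0.4]
opening: 0.402
grip_force: 0.0
```

Call:
jog_arm --xyz '[[0, 0, 0], [0, 0, 0]]' --rotation '[[0, 0, 0.78], [0, 0, 0]]'

```text
time: 24.95
eef_pos: [0.4888, -0.1365, 0.18]
eef_rot: [180.0, 0.0, -64.9]
ft_force: [0.7, -0.6, -0.2]
opening: 0.401
grip_force: 0.0
```

```bash
python3 w.py w7 | grep -E "isog|\["
```

```text
25.0 [ 0.48891717 -0.13671037  0.18000314] [ 1.79995817e+02  2.03647980e-03 -6.48421874e+01] [ 0.05433805 -0.54876375  0.48159117]
plate [289.  47.] 6427 [ 0.5134 -0.2435  0.0434] [ 0.5348 -0.2413] [0.0688 0.1045] 70.85
plate [189. 129.] 7595 [ 0.5785 -0.1477  0.0435] [ 0.5677 -0.1502] [0.0666 0.1042] 70.27
isogrip [273. 206.] 332 [ 0.4903 -0.1368  0.1003] [ 0.49   -0.1362] [0.014  0.0141] 78.8
wing [266.  45.] 1421 [ 0.5392 -0.2308  0.093 ] [ 0.5396 -0.2313] [0.0129 0.0487] 32.66
lever [136.  88.] 494 [ 0.6171 -0.1658  0.0623] [ 0.6166 -0.1659] [0.0379 0.0091] 70.59
lever [230. 149.] 2180 [ 0.5362 -0.1526  0.0623] [ 0.5288 -0.1497] [0.0263 0.0992] 69.5
```

Call:
jog_arm --xyz '[[0, 0, 1], [0, 0, 1], [0, 0, 1], [0, 0, 1], [0, 0, 1]]' --rotation '[[0, 0, 0], [0, 0, 0], [0, 0, 0], [0, 0, 0], [0, 0, 0]]'

```text
time: 25.62
eef_pos: [0.4892, -0.1373, 0.0542]
eef_rot: [-180.0, -0.0, -64.9]
ft_force: [-0.2, 0.3, 0.4]
opening: 0.401
grip_force: 0.0
```

Call:
jog_arm --xyz '[[0, 0, 0.3], [0, 0, 0], [0, 0, 0], [0, 0, 0], [0, 0, 0]]' --rotation '[[0, 0, 0], [0, 0, 0], [0, 0, 0], [0, 0, 0], [0, 0, 0]]' --grip 1 --grip_force 25

```text
time: 26.25
eef_pos: [0.49, -0.1366, 0.0464]
eef_rot: [-179.9, 0.0, -65.0]
ft_force: [5.4, 0.4, -15.8]
opening: 0.153
grip_force: 24.8
```

Call:
jog_arm --xyz '[[0, 0, 0.06], [0, 0, 0]]' --rotation '[[0, 0, 0], [0, 0, 0]]'

```text
time: 26.5
eef_pos: [0.49, -0.1367, 0.0462]
eef_rot: [-179.9, -0.0, -65.0]
ft_force: [4.8, 3.6, -6.8]
opening: 0.15
grip_force: 25.5
```

Call:
jog_arm --xyz '[[-0.22, -0.24, 0], [-0.19, -0.26, 0], [-0.17, -0.28, 0], [-0.13, -0.3, 0], [-0.1, -0.31, 0]]' --rotation '[[0, 0, 0], [0, 0, 0], [0, 0, 0], [0, 0, 0], [0, 0, 0]]'

```text
time: 27.12
eef_pos: [0.5071, -0.1049, 0.046]
eef_rot: [179.4, 0.2, -65.1]
ft_force: [-7.4, 0.7, 3.8]
opening: 0.151
grip_force: 27.1
```

Call:
jog_arm --xyz '[[-0.07, -0.32, 0], [-0.04, -0.33, 0], [0, -0.33, 0], [0.03, -0.33, 0], [0.07, -0.32, 0]]' --rotation '[[0, 0, 0], [0, 0, 0], [0, 0, 0], [0, 0, 0], [0, 0, 0]]'

```text
time: 27.75
eef_pos: [0.5446, -0.0863, 0.0459]
eef_rot: [179.6, 0.2, -65.1]
ft_force: [-5.8, 2.7, 0.6]
opening: 0.155
grip_force: 26.8
```

Call:
jog_arm --xyz '[[0.1, -0.31, 0], [0.13, -0.3, 0], [0.16, -0.28, 0], [0.19, -0.27, 0], [0.22, -0.24, 0]]' --rotation '[[0, 0, 0], [0, 0, 0], [0, 0, 0], [0, 0, 0], [0, 0, 0]]'

```text
time: 28.38
eef_pos: [0.5859, -0.0897, 0.0459]
eef_rot: [179.7, 0.2, -65.1]
ft_force: [-4.6, 3.2, 0.5]
opening: 0.15
grip_force: 26.6
```

Call:
jog_arm --xyz '[[0.05, -0.05, 0], [0, 0, 0]]' --rotation '[[0, 0, 0], [0, 0, 0]]'

```text
time: 28.62
eef_pos: [0.5888, -0.0907, 0.0459]
eef_rot: [179.8, 0.1, -65.0]
ft_force: [-5.6, 2.0, 0.3]
opening: 0.153
grip_force: 26.4
```

Call:
jog_arm --xyz '[[0.05, -0.05, 0], [0, 0, 0]]' --rotation '[[0, 0, 0], [0, 0, 0]]'

```text
time: 28.88
eef_pos: [0.5907, -0.0916, 0.0459]
eef_rot: [179.8, 0.1, -65.0]
ft_force: [-5.9, 0.8, -0.3]
opening: 0.155
grip_force: 26.4
```

Call:
jog_arm --xyz '[[0.03, -0.03, 0], [0, 0, 0]]' --rotation '[[0, 0, 0], [0, 0, 0]]'

```text
time: 29.12
eef_pos: [0.5907, -0.0916, 0.0459]
eef_rot: [179.7, 0.1, -65.0]
ft_force: [-7.3, 3.0, 2.3]
opening: 0.153
grip_force: 26.7
```

Call:
jog_arm --xyz '[[0, 0, 0], [0, 0, 0], [0, 0, 0], [0, 0, 0]]' --rotation '[[0, 0, 0], [0, 0, 0], [0, 0, 0], [0, 0, 0]]' --grip 0.5

```text
time: 29.62
eef_pos: [0.5939, -0.0917, 0.0462]
eef_rot: [-180.0, -0.0, -65.0]
ft_force: [-0.2, 0.6, 0.3]
opening: 0.499
grip_force: 0.0
```

Call:
jog_arm --xyz '[[0, 0, -1], [0, 0, -1], [0, 0, -1], [0, 0, -1], [0, 0, -1]]' --rotation '[[0, 0, 0], [0, 0, 0], [0, 0, 0], [0, 0, 0], [0, 0, 0]]'

```text
time: 30.25
eef_pos: [0.5935, -0.0917, 0.1719]
eef_rot: [-180.0, -0.0, -65.0]
ft_force: [0.4, -0.3, -0.0]
opening: 0.5
grip_force: 0.0
```

Call:
jog_arm --xyz '[[0, 0, -1], [0, 0, 0]]' --rotation '[[0, 0, 0], [0, 0, 0]]'

```text
time: 30.5
eef_pos: [0.5949, -0.0917, 0.1985]
eef_rot: [-179.7, -0.1, -65.0]
ft_force: [0.3, 0.2, -0.5]
opening: 0.501
grip_force: 0.0
```

```bash
python3 w.py w8
```

```text
30.55 [ 0.59373269 -0.09150425  0.19665054] [-1.79887193e+02 -2.38125541e-02 -6.50042870e+01] [-0.00277233 -0.24885217 -1.57353663]
plate [420.  50.] 5867 [ 0.5237 -0.2469  0.0434] [ 0.5349 -0.2405] [0.0706 0.1048] 70.17
plate [331. 134.] 6728 [ 0.5775 -0.1486  0.0434] [ 0.5675 -0.1501] [0.0662 0.1045] 69.9
isogrip [280. 204.] 288 [ 0.5902 -0.09    0.1002] [ 0.5899 -0.0894] [0.0138 0.0136] 22.59
wing [430.  57.] 1182 [ 0.5404 -0.2309  0.093 ] [ 0.5402 -0.2314] [0.0139 0.0496] 31.62
lever [407.  59.] 202 [ 0.5451 -0.2283  0.0621] [ 0.5456 -0.2295] [0.0061 0.0498] 27.66
lever [290.  93.] 316 [ 0.617  -0.1657  0.0626] [ 0.6168 -0.1658] [0.0368 0.0079] 72.09
lever [320. 152.] 1895 [ 0.5746 -0.1358  0.0623] [ 0.578  -0.1289] [0.0989 0.0262] 66.09
```

View pics/w8.png

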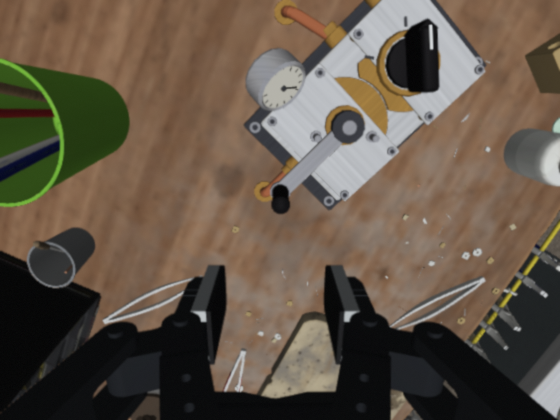

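The final view shows the lever open over the outlet pipe, with the grip at pixel (280,200) back at its starting position. The knob at (422,57) is up at its right-hand place, and the hand is clear of everything.

```bash
python3 -c "
from station import manip
print(manip.close_job())"
```

```text
the job is handed in; nothing more can be done
None
```

The torch is changed over to the right bottle: isolator shut, knob pressed and turned clockwise to its right stop at about 8–10.5 N, latched up, and isolator swung fully open again. The job was handed in at about 30.6 s with the hand clear and nothing else on the bench touched.

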